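# Register a linocut plate on its printing board

### The job

The linocut plate lies loosely on top of the two register pins of the printing board. Without lifting it, nudge it with the fingertips back against the wooden fence and along it to the robot's left until both its holes drop over the pins and it lies flat on the board; then push the peg of the wooden turn button round, as far as it goes, so that it lies across the plate's left end. Leave the other studio things where they are.

Things in the scene. Friction and masses are not known exactly. Their poses are not given: they have to be found in the camera images.
- board: Plywood printing board fixed to the table, x -130 to +140 mm, y +-210 mm about its origin, flat top (the bed) 15 mm above the table. Origin on the table under the middle of the seated plate's place; z up, x away from the robot towards the fence, y to the left along the fence.
- bed (a point): Point on the bed right above the board's origin, axes as the board. The plate is home when its origin is here.
- fence (a point): Top middle of the fence's near face (board x +56, y 0): a straight wooden strip along y, 240 mm long, 18 mm wide, 18 mm above the bed. With the plate pushed against it, the holes are in line with the pins in x to within 1 mm.
- pin_right (a point): Top centre of the right register pin (board x +32, y -40 mm): steel, 8 mm diameter, 8 mm high above the bed, its upper 3 mm tapering to 4 mm. Once the plate's holes have dropped over the pins, the pins stop it.
- pin_left (a point): Top centre of the left register pin (board x +32, y +40 mm), like the other.
- plate: Loose dark hardboard plate 110 (x) x 200 (y) x 8 mm, 0.2 to 0.4 kg, grey lino face 2 mm thick on it. Origin: centre of its underside; x towards its long edge with the holes (fence side). At the start it is tilted, far part up on the pin tops, near long edge on the bed, 18 to 48 mm too far right, its far edge 4 to 15 mm short of the fence, turned up to 0.06 rad.
- hole_right (a point): Centre, at the plate's upper face, of its right hole, 12 mm wide (plate x +32, y -40, z +8 mm). Seated: 8 mm above the bed, over pin_right.
- hole_left (a point): Centre, at the plate's upper face, of its left hole, 12 mm wide (plate x +32, y +40, z +8 mm). Seated: 8 mm above the bed, over pin_left. Sliding the plate takes 2 to 6 N; pushed well off its middle it turns.
- turn_button (a joint): Angle of the turn button about its upright pivot, counter-clockwise from above. At 0 it points to board -x (to the robot); at its stop, 1.57, to board -y, across the plate. Starts at -0.5 to 0, stays where it is left; about 1 N at its peg moves it.
- pivot (a point): Pivot axis of the turn button at its bar's upper face (board x 0, y +116 mm; 18.5 mm above the bed). The wooden bar is 16 mm wide, 8 mm thick and reaches 55 mm from the pivot, its underside 10.5 mm above the bed: it passes over the seated plate but hits a plate still up on the pins. Its 14 mm post stands 9 mm beyond the seated plate.
- button_peg (a point): Top centre of the round upright peg near the bar's end, 45 mm from the pivot: 14 mm diameter, 22 mm tall, its top 40.5 mm above the bed.
- ink_bottle: Bystander: small amber ink bottle, 34 mm across, 75 mm tall, stands on the board behind the fence. Origin at its underside.
- pigment_jar: Bystander: white jar, 44 mm across, 50 mm tall, stands on the board behind the fence. Origin at its underside.
- paint_tube: Bystander: metal paint tube, about 83 mm long, 22 mm high, lies on the near right corner of the board. Origin at its underside.
- brush_tub: Bystander: white plastic tub with brushes, fixed to the table, 92 mm across, 200 mm tall with its brushes, right of the board. Origin at its underside.
- paint_bottle: Bystander: yellow paint bottle, fixed to the table, 52 mm across, 130 mm tall, left of the board. Origin at its underside.
There are look-alikes about, which are no part of the job. What is meant by the plate is not red, and is the smaller of those in its own colour.

How it is judged:
On the way, in this order (a step that is already met when the one before it is completed fails the run):
1. the plate has dropped over both pins and lies flat on the bed (horizontal distance between hole_right and pin_right below 0.004 m and horizontal distance between hole_left and pin_left below 0.004 m and z of each of hole_right, hole_left in the frame of bed below 0.01 m and angle between plate's own z axis and vertical below 0.025 rad), for 0.2 s.
2. the turn button has been pushed round across the plate (all of step 1 and value of joint turn_button above 1.4 rad), for 0.2 s.
At the end, for the whole second after the job is handed in: Both holes within 4 mm of their pins, seen from above, the plate flat on the bed (hole rims less than 2 mm above their seated height, tilt under 0.025 rad) and at rest, and the turn button at more than 1.4 rad, across the plate (all of step 2 and linear speed of plate below 0.01 m/s); the robot touches nothing.
It fails at once if the plate was lifted (its middle more than 20 mm above the bed) or tipped up by more than 0.3 rad (z of plate in the frame of bed above 0.02 m or angle between plate's own z axis and vertical above 0.3 rad).
It fails at once if a loose bystander was moved by more than 25 mm (distance of any of ink_bottle, pigment_jar, paint_tube from where it was at the start of the episode above 0.025 m).
It also fails if it takes over 58 s, if anything falls off the work surface, if the arm or the gripper's body presses on something with over 40 N, if the wrist force passes 120 N, or if a joint passes its speed limit or range.

### The arm

A 7-joint arm with a two-finger parallel gripper is mounted at the origin on the work surface. World frame = base frame: x ahead of the robot, y to its left, z up, the work surface at z = 0. Lengths are in m, angles in rad, forces in N, time in s.
With the tool pointing down it reaches from about 0.35 to 0.9 m from the base axis. Payload 8.1 kg.
Tool frame: the origin (TCP) lies between the finger pads; the fingertips stand ahead of it and the grasp point (between the pads) is the TCP (arm.nose_length is the z of the fingertips in the tool frame, in m); z points along the fingers, y is the line along which they close (so a half turn about z gives the same grasp; the last joint's range is limited). The gripper opens to 92 mm and grips with 3 to 60 N. Pads are 19 mm wide; open, the fingers measure 130 mm over their backs; the gripper's body (75 mm by 190 mm) begins 47 mm behind the grasp point.
Start: joints at [1.13, 0.434, 0.025, 1.573, -0.012, 1.134, -0.075], TCP at [0.207, -0.59, 0.246] pointing down, gripper open.
Joint ranges: [-2.62, 2.62], [-0.44, 2.09], [-1.27, 1.32], [0.08, 2.57], [-1.32, 4.46], [0.12, 2], [-2.74, 2.74]. Speed limits (rad/s): [2.22, 2.22, 3.01, 3.01, 3.14, 3.14, 3.14].

### API

Orientations are given as a rotation vector (axis times angle).
In Python, from cell import sensors, optics, arm gives the robot as it stands.
- The arm moves only by the tool arm_command, never from a script. Its argument "deltas" is one flat list of numbers, 7 for each row, row after row: the turn, a rotation vector about the world's x, y, z as a fraction of full scale, then the shift along the world's x, y, z as a fraction of full scale, then the finger opening in mm, from 0 to 91.8. In form: [wx, wy, wz, dx, dy, dz, fingers, wx, wy, wz, dx, dy, dz, fingers, ...]. A call has 1 to 20 rows; each row is the pose to reach, as a shift and turn from the pose commanded when the call began; what a row does not reach only later rows make up. Full scale, the value 1, is 1 m for a shift and 90 degrees for a turn. A row lasts 1/10 s, in which the tool goes at most 50 mm and 8.59 degrees, less where a joint would pass 70% of its speed; a pose out of reach is approached as far as the arm can. A call with a number of a shift or a turn outside -1 to 1 is refused whole. A call with a gripper value outside its range is refused whole. The fingers move at their own pace and stop on an object; "force" is the grip in N (left out, the last holds). Time passes only in rows, so rows that repeat a pose let the fingers close. It gives the time, the measured TCP pose, the force, the opening and the grip force at its end, in the units of the state.
- sensors.observe(): the state, without advancing time (a new reading comes with each control period).
- optics.get_image(name): name is "scene" or "top" or "wrist"; returns the picture (480x640x3 uint8, blue, green, red); there is no depth.
- optics.calibration(name): a dict with "camera_matrix" (3x3 intrinsics, pixels), "D" ([k1, k2, p1, p2, k3] as OpenCV has them; the pictures are not rectified), "rvec" (rotation vector, rad) and "tvec" (3), from world to camera coordinates, as OpenCV has them. Camera axes: x right, y down, z forward; pixel columns grow to the right and rows downward; lengths in m; the calibration is good to about 2 mm. A picture is of the moment at which its call begins: read the wrist's pose just before it. calibration takes no time and is no camera call; for the wrist camera it gives the pose at the moment of the call.
- arm.sign_off(): hands the job in; it is judged then, once.
The state is a dict: "clock": time; "joints": joint angles; "dq": joint speeds; "joint_efforts": joint torques, N m; "position": TCP position; "ee_rot": TCP orientation; "force": force on the tool from outside, world axes, zero at the start; "ft_torque": the same for the moment, N m; "width": opening from 0.0 (shut) to 1.0 (fully open); "gripper_force": force on a finger pad.
Only numpy, scipy, OpenCV 4.12 (cv2) and the standard library are available. Lean on these libraries where they do the work, as an engineer would, in place of code of your own. Each camera call takes 0.05 s, during which the arm holds its last target. There are 200 camera calls.

## Working session

There is one attempt and no reset: what is moved stays moved. The work goes in short steps, Python scripts to look and compute and a tool call to move; the robot and the scene stay as the last step left them, time stands still between calls to the robot, and variables do not carry over. Pictures are saved under pics/ and viewed, at most 10 in all, crops included, and the job is handed in when it is done.

Besides the shell and the picture viewer there is one more tool, called after "Request:" in YAML: its name, and indented under it one key for each argument. arm_command: Moves the arm, as the interface text tells. Its arguments: {"type":"object","properties":{"deltas":{"type":"array","items":{"type":"number"}},"force":{"type":"number"}},"required":["deltas"]}

```bash
mkdir -p pics; python3 - <<'E'
from cell import sensors, optics, arm
import cv2
print(sensors.observe(), arm.nose_length)
for n in ("top","scene"):
    cv2.imwrite(f"pics/{n}0.png",optics.get_image(n)); print(n,optics.calibration(n))
E
```

```text
{'clock': 0.0, 'joints': array([ 1.13037895,  0.43520202,  0.02496404,  1.57409597, -0.01159714,
        1.13401239, -0.07512074]), 'dq': array([-0.00038111,  0.002031  , -0.00175956, -0.00064997,  0.00083893,
        0.00053205,  0.00074521]), 'joint_efforts': array([ 5.94960420e-04, -6.67853665e+01,  9.85289030e-01, -3.14464402e+01,
       -6.06085430e-02,  4.28909634e-02,  1.81979822e-04]), 'position': array([ 0.2069335 , -0.5892325 ,  0.24495831]), 'ee_rot': array([-3.09540659e+00, -5.27741367e-01,  6.31802061e-04]), 'force': array([-0.46999581, -0.46574857,  0.23561223]), 'ft_torque': array([ 0.01719291,  0.02475638, -0.00845194]), 'gripper_force': 0.0, 'width': 1.004314286122723} 0.019
top {'camera_matrix': array([[442.8702049 ,   0.        , 313.5668112 ],
       [  0.        , 442.8702049 , 238.88685083],
       [  0.        ,   0.        ,   1.        ]]), 'D': array([-0.10466904,  0.        ,  0.        ,  0.        ,  0.        ]), 'rvec': array([ 2.07783507, -2.1407981 ,  0.14564367]), 'tvec': array([0.01034158, 0.50229637, 0.98284657])}
scene {'camera_matrix': array([[570.34937572,   0.        , 316.5083528 ],
       [  0.        , 570.34937572, 244.55283053],
       [  0.        ,   0.        ,   1.        ]]), 'D': array([-0.15520554,  0.        ,  0.        ,  0.        ,  0.        ]), 'rvec': array([ 2.06687458,  0.67681482, -0.35515652]), 'tvec': array([-0.37610153, -0.11875215,  1.54131874])}
```

View pics/top0.png

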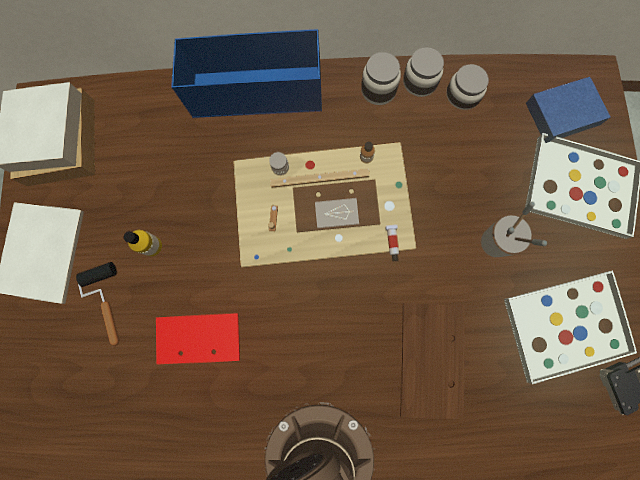

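View pics/scene0.png

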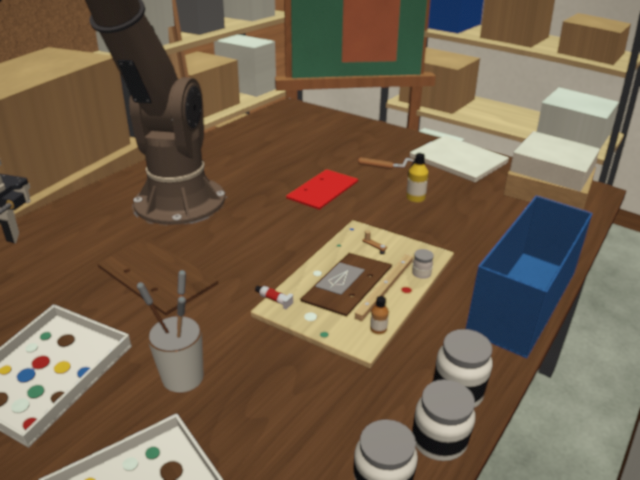

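The board carries the brown plate (corners about (294,193), (376,180), (380,223), (297,232)). The turn button is at (273,217), the fence runs (272,186)–(368,176), and the tube is at (393,243). Next I'll zoom in and measure.

```bash
cat > h.py <<'E'
import numpy as np, cv2
from cell import sensors, optics, arm
def world(name,uv,z,c=None):
    c=c or optics.calibration(name)
    R,_=cv2.Rodrigues(c["rvec"]); t=c["tvec"]
    p=cv2.undistortPoints(np.array(uv,float).reshape(-1,1,2),c["camera_matrix"],c["D"])[:,0]
    d=np.c_[p,np.ones(len(p))]@R; o=-R.T@t
    z=np.broadcast_to(z,len(p))
    return o+d*((z-o[2])/d[:,2])[:,None]
def pix(name,P,c=None):
    c=c or optics.calibration(name)
    return cv2.projectPoints(np.array(P,float).reshape(-1,1,3),c["rvec"],c["tvec"],c["camera_matrix"],c["D"])[0][:,0]
def crop(name,x0,y0,w,h,s,fn):
    im=optics.get_image(name)
    cv2.imwrite("pics/raw_"+fn,im)
    cv2.imwrite("pics/"+fn,cv2.resize(im[y0:y0+h,x0:x0+w],None,fx=s,fy=s,interpolation=cv2.INTER_CUBIC))
E
python3 - <<'E'
from h import *
crop("top",228,135,195,140,4,"t1.png")
print(world("top",[(234,160),(400,143),(414,247),(241,266)],.015).round(3))
E
```

```text
[[ 0.715  0.191  0.015]
 [ 0.743 -0.225  0.015]
 [ 0.48  -0.241  0.015]
 [ 0.448  0.172  0.015]]
```

View pics/t1.png

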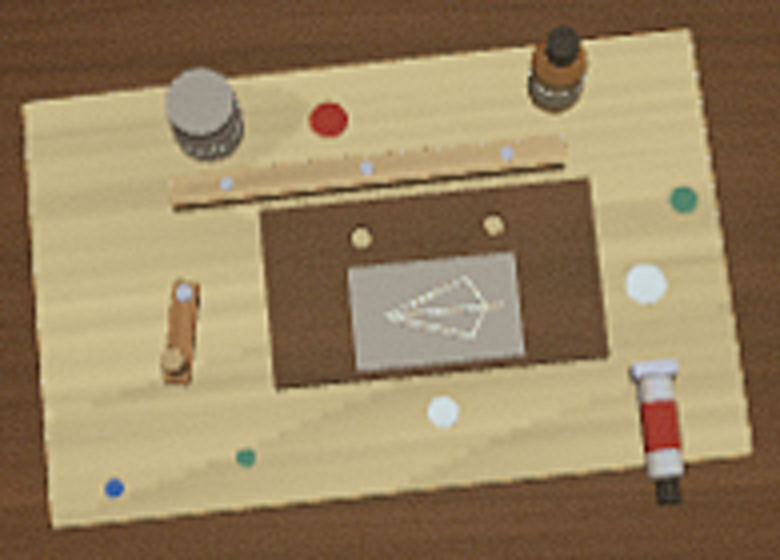

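Zoomed picture (4x, offset 228,135): plate corners (261,211), (590,180), (608,356), (277,389); holes (361,238), (494,225); button pivot (183,292) and peg (174,358); fence near edge (175,207)–(563,167).

```bash
python3 - <<'E'
from h import *
f=lambda L:[(228+(u-1.5)/4,135+(v-1.5)/4) for u,v in L]
B=world("top",f([(23,104),(691,30),(751,453),(53,526)]),.015)[:,:2]
M=np.array([(140,210),(140,-210),(-130,-210),(-130,210)])/1e3
a=M-M.mean(0);b=B-B.mean(0)
th=np.arctan2((a[:,0]*b[:,1]-a[:,1]*b[:,0]).sum(),(a*b).sum())
R=np.array([[np.cos(th),-np.sin(th)],[np.sin(th),np.cos(th)]])
o=B.mean(0)-R@M.mean(0)
print("board",o,th,"resid mm",((M@R.T+o-B)*1e3).round(1).tolist())
np.savez("board.npz",o=o,th=th)
def rep(n,L,z):
    w=world("top",f(L),z); print(n,((w[:,:2]-o)@R*1e3).round(1).tolist(), w.round(3).tolist())
rep("plate FL FR NR NL",[(261,211),(590,180),(608,356),(277,389)],[.0335,.0335,.023,.023])
rep("holes",[(361,238),(494,225)],.031)
rep("pivot",[(183,292)],.0335)
rep("peg",[(174,355)],.0555)
rep("fence near top",[(175,203),(563,163)],.033)
rep("tube top",[(655,372),(668,500)],.025)
E
```

```text
board [ 0.5911371  -0.02690378] 0.07350730849164915 resid mm [[1.6, 0.5], [1.1, -0.1], [-1.1, -1.5], [-1.5, 1.1]]
plate FL FR NR NL [[45.9, 66.0], [43.2, -132.4], [-63.0, -130.6], [-61.7, 67.1]] [[0.632, 0.042, 0.034], [0.644, -0.156, 0.034], [0.538, -0.162, 0.023], [0.525, 0.036, 0.023]]
holes [[23.1, 7.9], [22.3, -72.1]] [[0.614, -0.017, 0.031], [0.619, -0.097, 0.031]]
pivot [[1.1, 117.1]] [[0.584, 0.09, 0.034]]
peg [[-41.8, 122.9]] [[0.54, 0.093, 0.056]]
fence near top [[57.0, 117.4], [55.7, -117.7]] [[0.639, 0.094, 0.033], [0.655, -0.14, 0.033]]
tube top [[-76.0, -156.8], [-152.5, -154.4]] [[0.527, -0.189, 0.025], [0.45, -0.192, 0.025]]
```

Request:
arm_command:
  deltas: [0, 0, -0.168, 0.292, 0.523, -0.1, 91.8, 0, 0, -0.168, 0.292, 0.523, -0.1, 91.8, 0, 0, -0.168, 0.292, 0.523, -0.1, 91.8, 0, 0, -0.168, 0.292, 0.523, -0.1, 91.8, 0, 0, -0.168, 0.292, 0.523, -0.1, 91.8, 0, 0, -0.168, 0.292, 0.523, -0.1, 91.8, 0, 0, -0.168, 0.292, 0.523, -0.1, 91.8, 0, 0, -0.168, 0.292, 0.523, -0.1, 91.8, 0, 0, -0.168, 0.292, 0.523, -0.1, 91.8, 0, 0, -0.168, 0.292, 0.523, -0.1, 91.8, 0, 0, -0.168, 0.292, 0.523, -0.1, 91.8, 0, 0, -0.168, 0.292, 0.523, -0.1, 91.8, 0, 0, -0.168, 0.292, 0.523, -0.1, 91.8, 0, 0, -0.168, 0.292, 0.523, -0.1, 91.8, 0, 0, -0.168, 0.292, 0.523, -0.207, 91.8, 0, 0, -0.168, 0.292, 0.523, -0.207, 91.8, 0, 0, -0.168, 0.292, 0.523, -0.207, 91.8, 0, 0, -0.168, 0.292, 0.523, -0.207, 91.8, 0, 0, -0.168, 0.292, 0.523, -0.207, 91.8]

```text
clock: 2.05
position: [0.5001, -0.0676, 0.0406]
ee_rot: [3.139, 0.114, 0.003]
force: [0.3, -0.1, 1.1]
width: 0.997
gripper_force: 0.0
```

Request:
arm_command:
  deltas: [0, 0, 0, 0, 0, -0.003, 91.8, 0, 0, 0, 0.01, 0.001, -0.003, 91.8, 0, 0, 0, 0.018, 0.001, -0.003, 91.8, 0, 0, 0, 0.021, 0.0015, -0.003, 91.8, 0, 0, 0, 0.023, 0.0015, -0.003, 91.8, 0, 0, 0, 0.025, 0.002, -0.003, 91.8, 0, 0, 0, 0.027, 0.002, -0.003, 91.8, 0, 0, 0, 0.029, 0.002, -0.003, 91.8, 0, 0, 0, 0.03, 0.002, -0.003, 91.8, 0, 0, 0, 0.03, 0.002, -0.003, 91.8]

```text
clock: 3.05
position: [0.5275, -0.0647, 0.0354]
ee_rot: [3.139, 0.116, -0.005]
force: [-5.6, -0.5, 4.7]
width: 1.002
gripper_force: 2.9
```

```bash
python3 - <<'E'
from h import *
s=sensors.observe();print(s["position"],s["force"])
crop("top",228,135,195,140,4,"t2.png")
E
```

```text
[ 0.52745568 -0.06471683  0.03544571] [-5.55221184 -0.50940521  4.71735371]
```

View pics/t2.png

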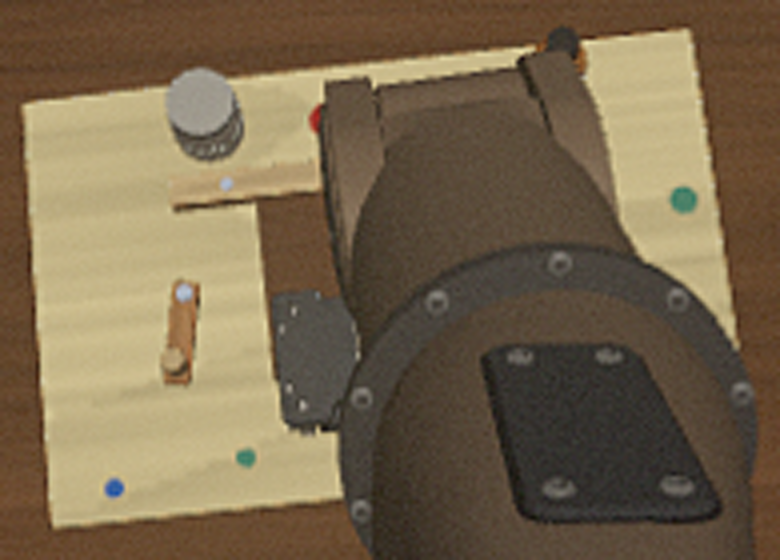

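The plate's far-left corner at (258,203) is now nearly at the fence, and the arm hides the rest. I'll push until the fence reacts.

Request:
arm_command:
  deltas: [0, 0, 0, 0.001, 0, 0.001, 91.8, 0, 0, 0, 0.002, 0, 0.001, 91.8, 0, 0, 0, 0.003, 0, 0.001, 91.8, 0, 0, 0, 0.004, 0, 0.001, 91.8, 0, 0, 0, 0.004, 0, 0.001, 91.8]

```text
clock: 3.6
position: [0.5295, -0.0646, 0.0357]
ee_rot: [-3.139, -0.116, 0.011]
force: [-11.0, 0.0, 3.6]
width: 1.0
gripper_force: 5.4
```

Request:
arm_command:
  deltas: [0, 0, 0, -0.015, -0.001, 0, 91.8, 0, 0, 0, -0.02, -0.001, 0.03, 50, 0, 0, 0, -0.02, -0.001, 0.07, 10, 0, 0, 0, 0.075, -0.126, 0.07, 0, 0, 0, 0, 0.075, -0.126, 0.07, 0, 0, 0, 0, 0.075, -0.126, 0.07, 0, 0, 0, 0, 0.075, -0.126, 0.07, 0, 0, 0, 0, 0.075, -0.126, 0.07, 0, 0, 0, 0, 0.075, -0.126, 0.03, 0, 0, 0, 0, 0.075, -0.126, 0.002, 0, 0, 0, 0, 0.075, -0.126, 0.002, 0, 0, 0, 0, 0.075, -0.126, 0.002, 0]

```text
clock: 4.8
position: [0.6078, -0.1889, 0.0388]
ee_rot: [-3.138, -0.119, 0.001]
force: [-1.4, 0.2, 1.0]
width: 0.093
gripper_force: 0.0
```

```bash
python3 - <<'E'
from h import *
s=sensors.observe();print(s["position"],s["force"],s["width"])
crop("top",228,135,195,140,4,"t3.png")
E
```

```text
[ 0.60775997 -0.18894865  0.03878049] [-1.42891984  0.20637457  0.99632539] 0.09302383466821791
```

View pics/t3.png

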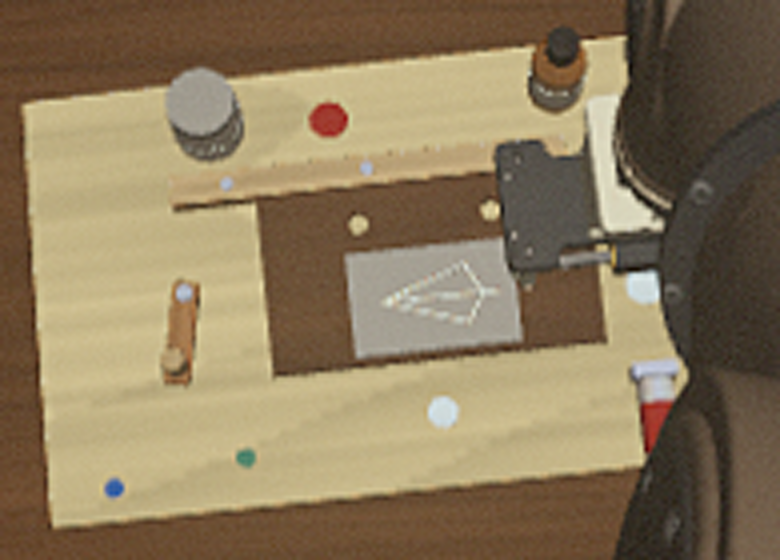

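The plate is against the fence, with holes at (358,225) and (490,210).

```bash
cat >> h.py <<'E'
_b=np.load("board.npz") 
o=_b["o"];th=float(_b["th"]);Rb=np.array([[np.cos(th),-np.sin(th)],[np.sin(th),np.cos(th)]])
def tob(w): return ((np.atleast_2d(w)[:,:2]-o)@Rb*1e3).round(1).tolist()
def tow(b): return (np.array(b)/1e3@Rb.T+o).round(4).tolist()
f=lambda L:[(228+(u-1.5)/4,135+(v-1.5)/4) for u,v in L]
E
python3 - <<'E'
from h import *
print(tob(world("top",f([(358,225),(490,210)]),.031)), tob(world("top",f([(257,205),(272,378),(607,343)]),[.0335,.023,.023])),tob(sensors.observe()["position"]))
print(tow([(5,-150),(5,-119)]))
E
```

```text
[[31.3, 8.9], [31.9, -70.8]] [[49.9, 68.1], [-54.7, 69.5], [-55.1, -131.0]] [[5.0, -163.3]]
[[0.6071, -0.1761], [0.6049, -0.1452]]
```

Request:
arm_command:
  deltas: [0, 0, 0, 0, 0.008, -0.002, 0, 0, 0, 0, -0.001, 0.013, -0.002, 0, 0, 0, 0, -0.001, 0.016, -0.002, 0, 0, 0, 0, -0.001, 0.019, -0.002, 0, 0, 0, 0, -0.0015, 0.022, -0.002, 0, 0, 0, 0, -0.002, 0.025, -0.002, 0, 0, 0, 0, -0.002, 0.028, -0.002, 0, 0, 0, 0, -0.002, 0.031, -0.002, 0, 0, 0, 0, -0.0025, 0.034, -0.002, 0, 0, 0, 0, -0.003, 0.037, -0.002, 0, 0, 0, 0, -0.003, 0.038, -0.002, 0, 0, 0, 0, -0.003, 0.038, -0.002, 0]

```text
clock: 6.05
position: [0.6051, -0.1522, 0.0367]
ee_rot: [-3.139, -0.117, 0.0]
force: [-0.6, -1.1, 1.4]
width: 0.007
gripper_force: 0.9
```

```bash
python3 - <<'E'
from h import *
s=sensors.observe();print(s["position"],s["force"],tob(s["position"]))
crop("top",228,135,195,140,4,"t4.png")
E
```

```text
[ 0.60508213 -0.15223351  0.0367322 ] [-0.5727902  -1.08381342  1.41658815] [[4.7, -126.0]]
```

View pics/t4.png

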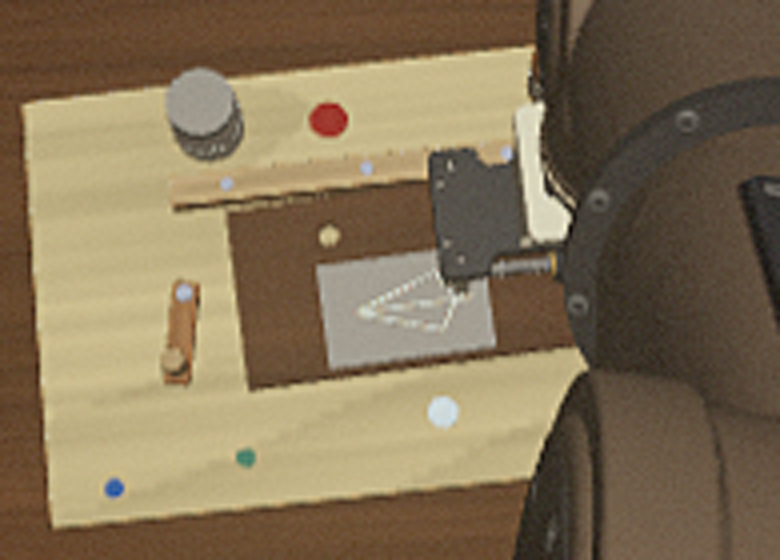

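The plate's left end has swung off the fence: left hole at (329,236), corners at (228,213) and (250,390).

```bash
python3 - <<'E'
from h import *
print(tob(world("top",f([(329,236),(228,213),(250,390),(580,348)]),[.031,.0335,.023,.023])))
print(tow([(-85,20),(-65,20)]))
E
```

```text
[[26.5, 26.9], [46.9, 86.0], [-60.6, 83.2], [-56.4, -114.7]]
[[0.5049, -0.0132], [0.5248, -0.0117]]
```

Request:
arm_command:
  deltas: [0, 0, 0, 0.001, -0.015, 0, 0, 0, 0, 0, 0.001, -0.015, 0.04, 0, 0, 0, 0, 0.001, -0.015, 0.07, 30, 0, 0, 0, -0.103, 0.11, 0.07, 91.8, 0, 0, 0, -0.103, 0.11, 0.07, 91.8, 0, 0, 0, -0.103, 0.11, 0.07, 91.8, 0, 0, 0, -0.103, 0.11, 0.07, 91.8, 0, 0, 0, -0.103, 0.11, 0.07, 91.8, 0, 0, 0, -0.103, 0.11, 0.03, 91.8, 0, 0, 0, -0.103, 0.11, 0, 91.8, 0, 0, 0, -0.103, 0.11, 0, 91.8, 0, 0, 0, -0.09, 0.111, 0, 91.8, 0, 0, 0, -0.084, 0.111, 0, 91.8, 0, 0, 0, -0.081, 0.112, 0, 91.8, 0, 0, 0, -0.079, 0.112, 0, 91.8, 0, 0, 0, -0.077, 0.112, 0, 91.8, 0, 0, 0, -0.075, 0.112, 0, 91.8, 0, 0, 0, -0.075, 0.112, 0, 91.8]

```text
clock: 7.9
position: [0.5277, -0.0411, 0.0363]
ee_rot: [3.139, 0.116, -0.007]
force: [-9.4, -0.2, 3.5]
width: 1.003
gripper_force: 4.2
```

```bash
python3 - <<'E'
from h import *
s=sensors.observe();print(s["position"],s["force"],tob(s["position"]))
E
```

```text
[ 0.52768719 -0.04114507  0.0363014 ] [-9.44195125 -0.22184496  3.4947531 ] [[-64.3, -9.5]]
```

Request:
arm_command:
  deltas: [0, 0, 0, -0.015, -0.001, 0, 91.8, 0, 0, 0, -0.02, -0.001, 0.03, 50, 0, 0, 0, -0.02, -0.001, 0.07, 10, 0, 0, 0, 0.057, -0.136, 0.07, 0, 0, 0, 0, 0.057, -0.136, 0.07, 0, 0, 0, 0, 0.057, -0.136, 0.07, 0, 0, 0, 0, 0.057, -0.136, 0.07, 0, 0, 0, 0, 0.057, -0.136, 0.07, 0, 0, 0, 0, 0.057, -0.136, 0.03, 0, 0, 0, 0, 0.057, -0.136, 0, 0, 0, 0, 0, 0.057, -0.136, 0, 0, 0, 0, 0, 0.056, -0.122, 0, 0, 0, 0, 0, 0.056, -0.117, 0, 0, 0, 0, 0, 0.0555, -0.114, 0, 0, 0, 0, 0, 0.055, -0.111, 0, 0, 0, 0, 0, 0.055, -0.108, 0, 0, 0, 0, 0, 0.055, -0.105, 0, 0, 0, 0, 0, 0.055, -0.105, 0]

```text
schema error: expected a multiple of 7 numbers
```

```bash
python3 - <<'E'
from h import *
s=sensors.observe();print(s["position"],s["force"],tob(s["position"]))
crop("top",228,135,195,140,4,"t5.png")
E
```

```text
[ 0.52768719 -0.04114507  0.0363014 ] [-9.44195125 -0.22184496  3.4947531 ] [[-64.3, -9.5]]
```

View pics/t5.png

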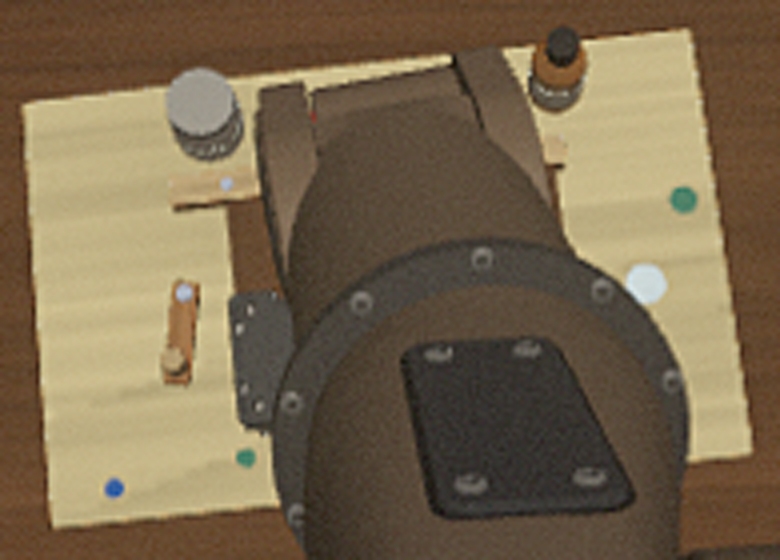

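The call was refused because a number was missing, so nothing moved. The picture shows the plate's left edge at (230,206), with the far edge at the fence. I'll resend it.

Request:
arm_command:
  deltas: [0, 0, 0, -0.015, -0.001, 0, 91.8, 0, 0, 0, -0.02, -0.001, 0.03, 50, 0, 0, 0, -0.02, -0.001, 0.07, 10, 0, 0, 0, 0.057, -0.136, 0.07, 0, 0, 0, 0, 0.057, -0.136, 0.07, 0, 0, 0, 0, 0.057, -0.136, 0.07, 0, 0, 0, 0, 0.057, -0.136, 0.07, 0, 0, 0, 0, 0.057, -0.136, 0.07, 0, 0, 0, 0, 0.057, -0.136, 0.03, 0, 0, 0, 0, 0.057, -0.136, 0, 0, 0, 0, 0, 0.057, -0.136, 0, 0, 0, 0, 0, 0.056, -0.122, 0, 0, 0, 0, 0, 0.056, -0.117, 0, 0, 0, 0, 0, 0.056, -0.114, 0, 0, 0, 0, 0, 0.055, -0.111, 0, 0, 0, 0, 0, 0.055, -0.108, 0, 0, 0, 0, 0, 0.055, -0.105, 0, 0, 0, 0, 0, 0.055, -0.105, 0, 0]

```text
clock: 9.75
position: [0.5852, -0.1459, 0.0369]
ee_rot: [3.139, 0.115, 0.001]
force: [0.0, -3.1, 1.7]
width: 0.007
gripper_force: 1.6
```

```bash
python3 - <<'E'
from h import *
s=sensors.observe();print(s["position"],s["force"],tob(s["position"]))
crop("top",228,135,195,140,4,"t6.png")
E
```

```text
[ 0.58522605 -0.14592801  0.03694628] [ 0.03140045 -3.14097689  1.70205651] [[-14.6, -118.3]]
```

View pics/t6.png

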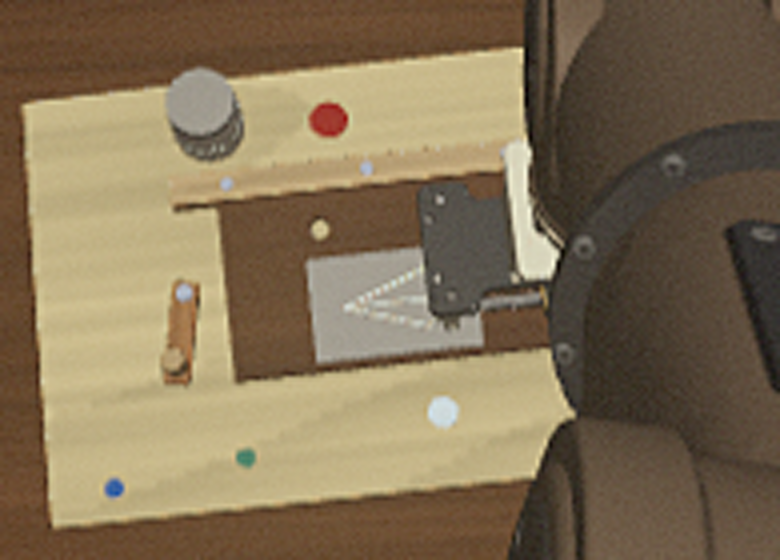

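Plate still against the fence: left hole at (319,230), near-left corner (236,382), far-left corner (219,210).

```bash
python3 - <<'E'
from h import *
print(tob(world("top",f([(319,230),(219,210),(236,382)]),[.031,.0335,.023])))
E
```

```text
[[30.9, 32.5], [49.4, 91.2], [-54.8, 91.1]]
```

Request:
arm_command:
  deltas: [0, 0, 0, 0, 0.003, 0, 0, 0, 0, 0, 0, 0.005, 0, 0, 0, 0, 0, 0, 0.006, 0, 0, 0, 0, 0, -0.001, 0.007, 0, 0, 0, 0, 0, -0.001, 0.008, 0, 0, 0, 0, 0, -0.001, 0.009, 0, 0, 0, 0, 0, -0.001, 0.009, 0, 0]

```text
clock: 10.5
position: [0.5839, -0.137, 0.0367]
ee_rot: [3.139, 0.116, -0.001]
force: [-0.4, -1.8, 0.0]
width: 0.002
gripper_force: 0.6
```

```bash
python3 - <<'E'
from h import *
s=sensors.observe();print(s["position"],s["force"],tob(s["position"]))
crop("top",228,135,195,140,4,"t7.png")
E
```

```text
[ 0.58392793 -0.13696225  0.03669383] [-0.40899432 -1.77277583  0.0260299 ] [[-15.3, -109.2]]
```

View pics/t7.png

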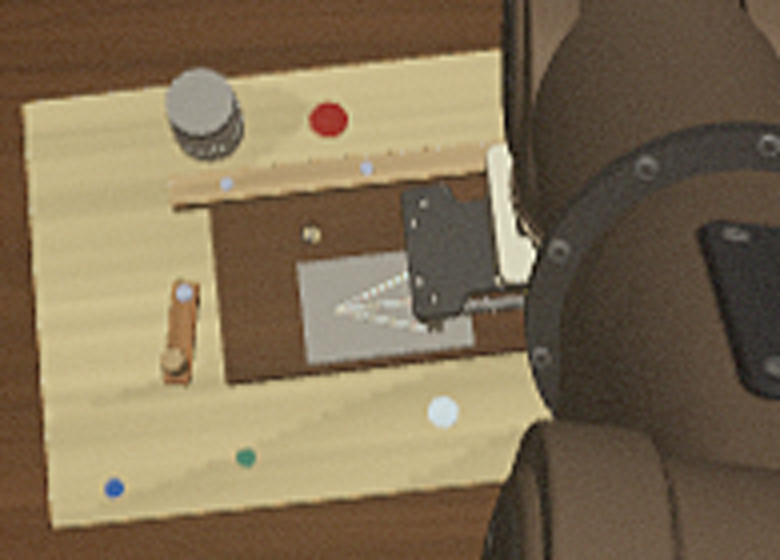

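The left hole at (312,235) now shows the steel pin in it, so the plate may have dropped. I'll push gently once more to see whether the pins stop it.

Request:
arm_command:
  deltas: [0, 0, 0, 0, 0.001, 0, 0, 0, 0, 0, 0, 0.002, 0, 0, 0, 0, 0, 0, 0.003, 0, 0, 0, 0, 0, 0, 0.003, 0, 0]

```text
clock: 10.95
position: [0.5838, -0.1339, 0.0367]
ee_rot: [3.139, 0.116, -0.001]
force: [-1.1, -2.7, 1.1]
width: 0.006
gripper_force: 1.5
```

```bash
python3 - <<'E'
from h import *
s=sensors.observe();print(s["position"],s["force"],tob(s["position"]))
for z in (.023,.031): print(tob(world("top",f([(312,234),(211,207),(228,384)]),[z,z,.023])))
print(pix("top",np.c_[tow([(32,40),(55,100),(-55,100)]),[.023]*3])*4-np.array([228,135])*4+1.5)
E
```

```text
[ 0.58384541 -0.13386211  0.03669558] [-1.12766078 -2.67730317  1.14908519] [[-15.1, -106.1]]
[[31.2, 37.2], [55.1, 96.8], [-55.5, 96.0]]
[[28.9, 36.9], [52.6, 96.1], [-55.5, 96.0]]
[[307.35304588 233.25295088]
 [205.77933695 207.86021341]
 [221.29952447 383.93150077]]
```

Request:
arm_command:
  deltas: [0, 0, 0, 0, 0.001, 0, 0, 0, 0, 0, 0, 0.002, 0, 0, 0, 0, 0, 0, 0.002, 0, 0]

```text
clock: 11.25
position: [0.5838, -0.1321, 0.0367]
ee_rot: [3.139, 0.115, -0.001]
force: [-2.7, -4.8, 1.5]
width: 0.004
gripper_force: 2.0
```

Request:
arm_command:
  deltas: [0, 0, 0, 0, 0.001, 0, 0, 0, 0, 0, 0, 0.002, 0, 0, 0, 0, 0, 0, 0.002, 0, 0]

```text
clock: 11.55
position: [0.5838, -0.1317, 0.0368]
ee_rot: [3.137, 0.114, -0.001]
force: [-2.7, -8.4, 1.6]
width: 0.003
gripper_force: 3.5
```

The pins now stop the plate: about 8 N for almost no travel. I'll retreat and move to the button side, then check.

Request:
arm_command:
  deltas: [0, 0, 0, 0.001, -0.015, 0, 0, 0, 0, 0, 0.001, -0.015, 0.04, 0, 0, 0, 0, 0.001, -0.015, 0.08, 0, 0, 0, 0, -0.046, 0.252, 0.08, 0, 0, 0, 0, -0.046, 0.252, 0.08, 0, 0, 0, 0, -0.046, 0.252, 0.08, 0, 0, 0, 0, -0.046, 0.252, 0.08, 0, 0, 0, 0, -0.046, 0.252, 0.08, 0, 0, 0, 0, -0.046, 0.252, 0.08, 0, 0, 0, 0, -0.046, 0.252, 0.08, 0, 0, 0, 0, -0.046, 0.252, 0.08, 0, 0, 0, 0, -0.046, 0.252, 0.08, 0, 0]

```text
schema error: expected a multiple of 7 numbers
```

```bash
python3 - <<'E'
from h import *
s=sensors.observe();p=s["position"];print(p,tob(p))
crop("top",228,135,195,140,4,"t8.png")
for th_ in (-.3,-.15,0,.2,.4,.6,.8,1,1.2,1.4,1.57,1.65):
    c,n=np.cos(th_),np.sin(th_)
    w=tow([(-45*c-17*n,116-45*n+17*c)])[0]; print(th_,(np.array(w)-p[:2]).round(3))
E
```

```text
[ 0.58377214 -0.13167042  0.03677824] [[-15.0, -103.9]]
-0.3 [-0.041  0.247]
-0.15 [-0.045  0.241]
0 [-0.047  0.234]
0.2 [-0.049  0.225]
0.4 [-0.049  0.215]
0.6 [-0.047  0.206]
0.8 [-0.043  0.197]
1 [-0.038  0.189]
1.2 [-0.031  0.182]
1.4 [-0.022  0.177]
1.57 [-0.015  0.174]
1.65 [-0.011  0.173]
```

View pics/t8.png

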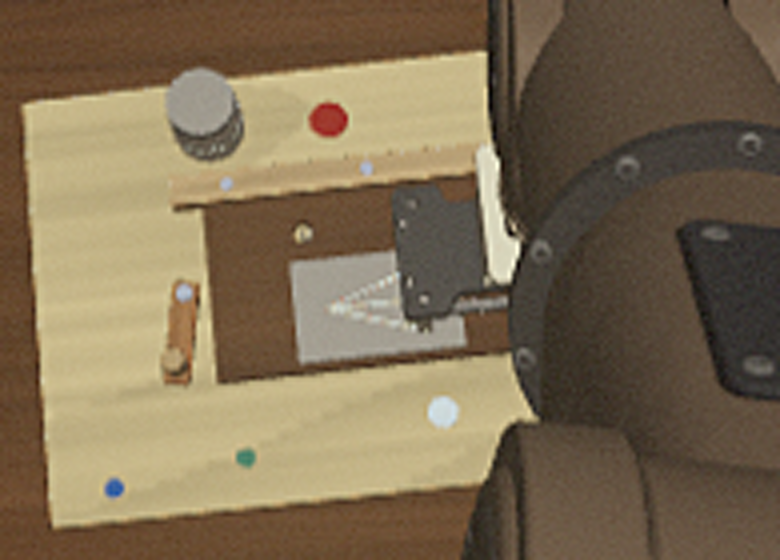

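That call was refused too, this time for one extra number. The picture shows the left end at its seated place: corners (205,207) and (217,383) against a prediction of (206,208) and (221,384), with the left pin in its hole. I'll resend the retreat and check the right end numerically.

Request:
arm_command:
  deltas: [0, 0, 0, 0.001, -0.015, 0, 0, 0, 0, 0, 0.001, -0.015, 0.04, 0, 0, 0, 0, 0.001, -0.015, 0.08, 0, 0, 0, 0, -0.046, 0.252, 0.08, 0, 0, 0, 0, -0.046, 0.252, 0.08, 0, 0, 0, 0, -0.046, 0.252, 0.08, 0, 0, 0, 0, -0.046, 0.252, 0.08, 0, 0, 0, 0, -0.046, 0.252, 0.08, 0, 0, 0, 0, -0.046, 0.252, 0.08, 0, 0, 0, 0, -0.046, 0.252, 0.08, 0, 0, 0, 0, -0.046, 0.252, 0.08, 0]

```text
clock: 12.7
position: [0.5383, 0.1227, 0.1168]
ee_rot: [-3.139, -0.118, -0.0]
force: [-0.1, 0.1, -1.0]
width: 0.008
gripper_force: 0.0
```

```bash
python3 - <<'E'
from h import *
s=sensors.observe();p=s["position"];print(p,tob(p),s["force"])
im=optics.get_image("top"); cv2.imwrite("pics/raw9.png",im)
# rectify the plane z=.023 to board coords, 1 px/mm: find plate edges along lines
def line(a,b,n=120,z=.023):
    P=np.linspace(a,b,n); W=np.c_[tow(P),np.full(n,z)]
    u=pix("top",W).astype(np.float32)
    return P,cv2.remap(im,u[None,:,0],u[None,:,1],cv2.INTER_LINEAR)[0].astype(int).sum(1)
for y in (-90,-80,-70,-60,-20,20,60):
    P,v=line((35,y),(70,y),36);d=np.diff(v);k=d.argmax()
    P2,v2=line((-70,y),(-40,y),31);k2=np.diff(v2).argmin()
    print("y",y,"near edge",P2[k2,0]," far profile x46..66",v[11:32:2])
for x in (-40,0,40):
    P,v=line((x,-120),(x,-85),36);print("x",x,"right edge",P[np.diff(v).argmin(),1])
# right/left hole: bright pixels centroid
for y in (-40,40):
    g=np.array([[line((32+i,y-12),(32+i,y+12),25)[1]] for i in range(-12,13)])[:,0]
    w=np.clip(g-np.median(g)-60,0,None);I,J=np.mgrid[-12:13,-12:13]
    print("hole",y,"offset x,y",(w*I).sum()/w.sum(),(w*J).sum()/w.sum(), g.max(), (w>0).sum())
E
```

```text
[0.53830461 0.12269845 0.11678776] [[-41.7, 153.1]] [-0.14692694  0.08777631 -1.00540053]
y -90 near edge -56.0  far profile x46..66 [259 252 245 241 236 220 201 391 478 502 498]
y -80 near edge -56.0  far profile x46..66 [243 237 243 248 245 205 304 422 492 488 484]
y -70 near edge -55.0  far profile x46..66 [249 243 242 248 241 211 212 412 491 501 480]
y -60 near edge -56.0  far profile x46..66 [254 256 246 241 232 214 274 383 470 492 482]
y -20 near edge -56.0  far profile x46..66 [234 253 238 236 228 219 216 369 471 504 472]
y 20 near edge -54.0  far profile x46..66 [245 243 245 243 231 206 223 421 499 497 467]
y 60 near edge -55.0  far profile x46..66 [224 230 234 228 223 188 269 439 507 482 461]
x -40 right edge -98.0
x 0 right edge -98.0
x 40 right edge -98.0
hole -40 offset x,y 0.5589322752277032 3.5638921453692847 561 104
hole 40 offset x,y 0.36438195664909195 2.7760482048707007 537 109
```

The plate is flat and straight: the right edge reads -98 mm at all x, and both holes are offset the same. Next is the button.

Request:
arm_command:
  deltas: [0, 0, 0, 0, 0, -0.04, 0, 0, 0, 0, 0, 0, -0.058, 0, 0, 0, 0, 0, 0, -0.058, 0, 0, 0, 0, 0, -0.013, -0.058, 0, 0, 0, 0, -0.001, -0.02, -0.058, 0, 0, 0, 0, -0.003, -0.029, -0.058, 0, 0, 0, 0, -0.003, -0.039, -0.058, 0, 0, 0, 0, -0.001, -0.048, -0.058, 0, 0, 0, 0, 0.003, -0.057, -0.058, 0, 0, 0, 0, 0.008, -0.065, -0.058, 0, 0, 0, 0, 0.015, -0.072, -0.058, 0, 0, 0, 0, 0.024, -0.077, -0.058, 0, 0, 0, 0, 0.031, -0.08, -0.058, 0, 0, 0, 0, 0.035, -0.081, -0.058, 0, 0, 0, 0, 0.036, -0.081, -0.058, 0]

```text
clock: 14.25
position: [0.5699, 0.042, 0.0579]
ee_rot: [-3.139, -0.118, 0.015]
force: [-19.1, 2.4, 13.7]
width: 0.001
gripper_force: 9.2
```

Request:
arm_command:
  deltas: [0, 0, 0, -0.003, 0, 0, 0, 0, 0, 0, -0.02, 0, 0, 0, 0, 0, 0, -0.03, 0, 0.04, 0, 0, 0, 0, -0.06, 0, 0.08, 0, 0, 0, 0, -0.09, 0.05, 0.12, 0, 0, 0, 0, -0.12, 0.1, 0.15, 0, 0, 0, 0, -0.12, 0.15, 0.15, 0, 0, 0, 0, -0.12, 0.15, 0.15, 0, 0, 0, 0, -0.12, 0.15, 0.15, 0]

```text
clock: 15.15
position: [0.4538, 0.1971, 0.2104]
ee_rot: [-3.135, -0.127, -0.004]
force: [-0.2, -0.3, 0.0]
width: 0.007
gripper_force: 0.0
```

```bash
python3 - <<'E'
from h import *
s=sensors.observe();print(s["position"],s["force"],s["clock"])
im=optics.get_image("top"); cv2.imwrite("pics/raw10.png",im)
def line(a,b,n,z):
    P=np.linspace(a,b,n); u=pix("top",np.c_[tow(P),np.full(n,z)]).astype(np.float32)
    return P,cv2.remap(im,u[None,:,0],u[None,:,1],cv2.INTER_LINEAR)[0].astype(int).sum(1)
for x in (-40,20,40):
    P,v=line((x,-120),(x,-85),36,.023);print("right edge",P[np.diff(v).argmin(),1])
for y in (-90,-20,40):
    P,v=line((-70,y),(-40,y),31,.023);print("near edge",P[np.diff(v).argmin(),0])
for y in (64,71,80,90,100): print("bar section at y",y,line((-24,y),(24,y),17,.0335)[1])
print("peg top x",line((-16,71),(16,71),17,.0555)[1])
E
```

```text
[0.45378948 0.19706032 0.21044661] [-0.18686195 -0.32322987  0.04897879] 15.15
right edge -98.0
right edge -98.0
right edge -98.0
near edge -56.0
near edge -56.0
near edge -55.0
bar section at y 64 [246 247 240 248 229 268 373 361 323 330 330 246 224 235 233 234 238]
bar section at y 71 [243 242 243 240 244 220 237 211 336 464 462 460 397 223 236 240 231]
bar section at y 80 [255 240 241 248 233 223 317 348 330 334 369 297 234 228 232 216 233]
bar section at y 90 [249 233 241 246 235 243 336 340 350 369 347 239 227 238 247 231 236]
bar section at y 100 [255 263 260 250 256 243 311 351 356 372 342 280 245 253 245 278 292]
peg top x [218 221 242 251 233 364 445 463 456 455 469 407 277 227 236 233 223]
```

The bar runs straight along y with its centre at x≈0, so the button is at its stop. The plate hasn't moved.

```bash
python3 -c "
from cell import arm
print(arm.sign_off())"
```

```text
the job is handed in; nothing more can be done
None
```

I handed the job in at about 15 s of the 58 s. By my last measurements the plate lies flat over both pins and the turn button is at its stop across the plate; sign-off returned no verdict.

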